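# Stand the toppled glass jar up and park it in the splash-screen corner

## Robot

A 6-joint arm with a two-finger parallel gripper is mounted at the origin on the work surface. World frame = base frame: x ahead of the robot, y to its left, z up, the work surface at z = 0. Lengths are in mm, angles in rad, forces in N, time in s.
With the tool pointing down it reaches from about 350 to 775 mm from the base axis. Payload 7.3 kg.
Tool frame: the origin (TCP) lies midway between the tips of the shut fingers; the grasp point (between the pads) lies 19 mm behind it; z points along the fingers, y is the line along which they close (so a half turn about z gives the same grasp; the last joint's range is limited). The gripper opens to 92 mm and grips with 3 to 60 N. Pads are 19 mm wide; open, the fingers measure 130 mm over their backs; the gripper's body (75 mm by 190 mm) begins 47 mm behind the grasp point.
Start: joints at [-1.376, 0.342, 1.524, -0, 1.275, -0.146], TCP at [175.499, -494.818, 226.741] pointing down, gripper open.
Joint ranges: [-2.53, 2.53], [-0.77, 2.02], [0.04, 2.7], [-1, 4.14], [0.28, 2.66], [-3.11, 3.11]. Speed limits (rad/s): [2.57, 2.57, 3.14, 3.14, 3.14, 3.14].

## Interface

Orientations are given as [roll, pitch, yaw] about the fixed x, y, z axes, in that order (R = Rz(yaw) Ry(pitch) Rx(roll)).
In Python, from plant import bot gives the robot as it stands.
- The arm moves only by the tool servo_tool, never from a script. Its argument "deltas" is a list of rows, each a list of 2 entries, a list of its own where there are three numbers: the shift along the tool's x, y, z in m, then the turn, a rotation vector about the tool's x, y, z in degrees. A call has 1 to 20 rows; each row shifts and turns the commanded pose from where the row before left it, along the tool's axes as they then stand; what a row does not reach is not made up. A row lasts 1/8 s, in which the tool goes at most 62.5 mm and 10.7 degrees, less where a joint would pass 70% of its speed; a pose out of reach is approached as far as the arm can. A call with a gripper value outside its range is refused whole. "fingers" is the opening, from 0 (shut) to 1 (fully open), set as the call begins (left out, the last holds). The fingers move at their own pace and stop on an object; the grip force is fixed at half the most. Time passes only in rows, so rows that do not move let the fingers close. It gives the time, the measured TCP pose, the force, the opening and the grip force at its end, in the units of the state.
- bot.get_obs(): the state, without advancing time (a new reading comes with each control period).
- bot.capture(name): name is "scene" or "top" or "wrist"; returns the picture (420x560x3 uint8, red, green, blue); there is no depth.
- bot.camera_model(name): a dict with "mtx" (3x3 intrinsics, pixels), "xyz" and "rotation" of the camera in the world. Camera axes: x right, y down, z forward; pixel columns grow to the right and rows downward; lengths in mm; the calibration is good to about 2 mm. A picture is of the moment at which its call begins: read the wrist's pose just before it. camera_model takes no time and is no camera call; for the wrist camera it gives the pose at the moment of the call.
- bot.close_job(): hands the job in; it is judged then, once.
The state is a dict: "time": time; "joint_positions": joint angles; "dq": joint speeds; "tau": joint torques, N m; "tool_pos": TCP position; "tcp_rot": TCP orientation; "contact_force": force on the tool from outside, world axes, zero at the start; "moment": the same for the moment, N m; "grip_width": finger opening in mm; "finger_force": force on a finger pad.
Only numpy, scipy, OpenCV 4.12 (cv2) and the standard library are available. Lean on these libraries where they do the work, as an engineer would, in place of code of your own. Each camera call takes 0.05 s, during which the arm holds its last target. There are 200 camera calls.

## Task

The square glass jar is lying on its side on the bench: tip it up over the edge of its foot and let it down gently until it stands upright, mouth up, then slide it, standing, along the bench into the corner of the low white splash screen until it is flush against both panels. The glass is fragile and too heavy for its rim, so do not clamp it between the fingers, do not lift it off the bench, do not let it drop onto its foot, and do not knock or press it hard; leave the other things on the bench where they are.

Things in the scene. Friction and masses are not known exactly. Their poses are not given: they have to be found in the camera images.
- jar: Open square jar of green glass, thin blue band round the rim, white labels; 100 x 100 mm outside, 130 mm high, walls and floor 6 mm (88 x 88 mm inside), 0.55 to 0.85 kg. Origin: centre of the foot's underside; z points out of the mouth, x and y square to the sides. It starts lying on its side: z level, mouth roughly to the robot's right (-y), x up, origin 50 mm above the bench.
- jar_edge (a point): Edge of the jar's foot on which it tips up: middle of the foot's edge 50 mm from the jar's origin along its -x. It starts on the bench and stays there while the mouth goes up and over; the jar's x ends level, pointing away from where the mouth lay. On it the jar balances at about 40 degrees from upright; closer to upright it falls onto its foot unless held back.
- jar_rim (a point): Inner edge of the rim at the jar's +x wall, in the middle of that wall (the upper wall while the jar lies): in the jar's frame 44 mm along x and 130 mm along z. A finger hooked under it can raise it. Once the jar stands: its friction on the bench is high, and pushed above mid-height it may topple.
- screen: White L-shaped splash screen fixed to the bench: two low upright panels at right angles, 5 mm thick, 40 mm high, flanges outside only. Origin: on the bench, centre of the jar's place in the corner (blue lines on its open sides). Inner faces 51 mm from the origin along +x (long panel, from y = -56 to +200 mm) and along -y (short panel, from x = -80 to +56 mm). Open to -x and +y. z up.
- seat (a point): The origin of the screen, the same frame: centre of the jar's place, at bench height.
- vial_a: Small amber bottle with black cap, 28 mm across, 65 mm high, standing. Origin: centre of its underside. Not to be moved.
- vial_b: Second bottle like it. Origin: centre of its underside. Not to be moved.
- lid: White plastic disc lid, 90 mm across, 14 mm high, lying flat. Origin: centre of its underside. Not to be moved.
- bowl: White bowl, 110 mm across, 55 mm high. Origin: centre of its underside. Not to be moved.
- pen: Blue marker pen, 120 x 12 x 12 mm, lying along its x axis. Origin: centre of its underside. Not to be moved.
- beaker: Clear glass beaker, 60 mm across, 75 mm high. Origin: centre of its underside. Not to be moved.
- spray: White spray bottle with yellow head, 76 mm across, 205 mm high. Origin: centre of its underside. Not to be moved.
There are look-alikes about, which are no part of the job. Several things have the shape of the jar; the one meant has the colours described above.

How it is judged:
By the outcome, as a careful person would: the job done as asked, in the order asked, and still so for the second after the job is handed in, with the robot touching nothing.
It also fails if it takes over 72 s, if anything falls off the work surface, if the arm or the gripper's body presses on something with over 40 N, if the wrist force passes 120 N, or if a joint passes its speed limit or range.

## Working session

There is one attempt and no reset: what is moved stays moved. The work goes in short steps, Python scripts to look and compute and a tool call to move; the robot and the scene stay as the last step left them, time stands still between calls to the robot, and variables do not carry over. Pictures are saved under pics/ and viewed, at most 10 in all, crops included, and the job is handed in when it is done.

Besides the shell and the picture viewer there is one more tool, called by a JSON object that holds its "api" and its "payload". servo_tool: Moves the arm, as the interface text tells. Its arguments: {"type":"object","properties":{"deltas":{"type":"array"},"fingers":{"type":"number"}},"required":["deltas"]}

```bash
ls; mkdir -p pics; python3 - <<'E'
from plant import bot
import cv2,numpy as np
print(bot.get_obs())
for n in("scene","top"):
    im=bot.capture(n); cv2.imwrite(f"pics/{n}0.png",im[:,:,::-1]); m=bot.camera_model(n); print(n,m)
E
```

```text
pics
{'time': 0.0, 'joint_positions': array([-1.37595897e+00,  3.42726250e-01,  1.52499244e+00, -1.62140293e-05,
        1.27538164e+00, -1.46007995e-01]), 'dq': array([ 5.00759372e-04, -2.53220006e-04, -7.99570293e-04,  3.89742477e-04,
       -2.21133582e-04,  8.84060331e-05]), 'tau': array([-5.49730557e-04, -4.31249356e+01, -2.44225127e+01,  7.17373495e-02,
        5.60529158e-02, -1.02998079e-04]), 'tool_pos': array([ 175.4347941 , -494.40551905,  226.0517022 ]), 'tcp_rot': array([-3.14009876e+00, -2.04012019e-04,  3.40849934e-01]), 'contact_force': array([ 0.51238403, -0.29783087,  0.70253935]), 'moment': array([-0.02636233,  0.04212423, -0.0896513 ]), 'finger_force': 0.0, 'grip_width': 91.725515734765}
scene {'mtx': array([[417.5752729 ,   0.        , 282.77962622],
       [  0.        , 417.5752729 , 211.74117639],
       [  0.        ,   0.        ,   1.        ]]), 'xyz': array([766.54927857, 558.83749228, 896.87713855]), 'rotation': array([-2.49026592, -0.01083289,  2.69986791])}
top {'mtx': array([[404.48587302,   0.        , 280.45058368],
       [  0.        , 404.48587302, 204.74277934],
       [  0.        ,   0.        ,   1.        ]]), 'xyz': array([ 282.29286376,    8.29480156, 1212.80779877]), 'rotation': array([-2.97809736,  0.0033819 , -1.5527166 ])}
```

View pics/scene0.png

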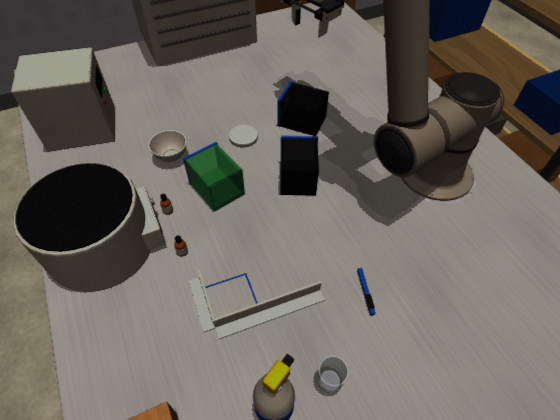

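View pics/top0.png

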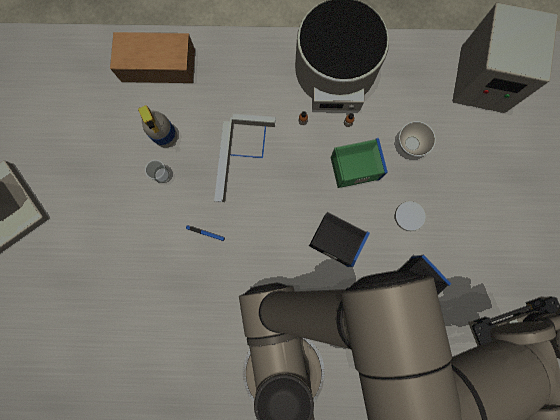

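Scene: green jar with blue rim at (215,175) in the scene view and (358,163) in the top view, mouth to the right. The screen corner is at (230,120) in the top view and (212,310) in the scene view. Next I'll zoom both views on the jar and screen.

```bash
cat > h.py <<'E'
import cv2,numpy as np
from scipy.spatial.transform import Rotation as R
from plant import bot
def cam(n):
    m=bot.camera_model(n); return m["mtx"],np.array(m["xyz"]),R.from_euler("xyz",m["rotation"]).as_matrix()
def ray(c,p):
    K,o,r=c; d=r@np.linalg.inv(K)@np.array([p[0],p[1],1.]); return o,d/np.linalg.norm(d)
def plane(c,p,z):
    o,d=ray(c,p); return o+d*(z-o[2])/d[2]
def tri(c1,p1,c2,p2):
    a,d=ray(c1,p1);b,e=ray(c2,p2)
    s=np.linalg.lstsq(np.c_[d,-e],b-a,rcond=None)[0]
    x,y=a+s[0]*d,b+s[1]*e; return (x+y)/2,np.linalg.norm(x-y)
def proj(c,P):
    K,o,r=c; v=K@(r.T@(np.array(P)-o)); return v[:2]/v[2]
E
python3 - <<'E'
import cv2,numpy as np
a=cv2.imread("pics/top0.png");b=cv2.imread("pics/scene0.png")
A=cv2.resize(a[100:210,200:400],None,fx=4,fy=4,interpolation=cv2.INTER_CUBIC)
cv2.imwrite("pics/top_c.png",A)
B=cv2.resize(b[130:335,170:370],None,fx=2.9,fy=2.9,interpolation=cv2.INTER_CUBIC)
cv2.imwrite("pics/scene_c.png",B)
E
```

```text
(no output)
```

View pics/top_c.png

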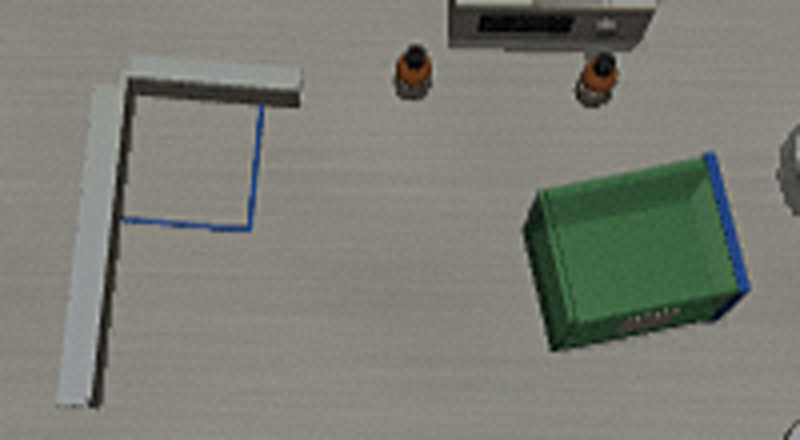

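View pics/scene_c.png

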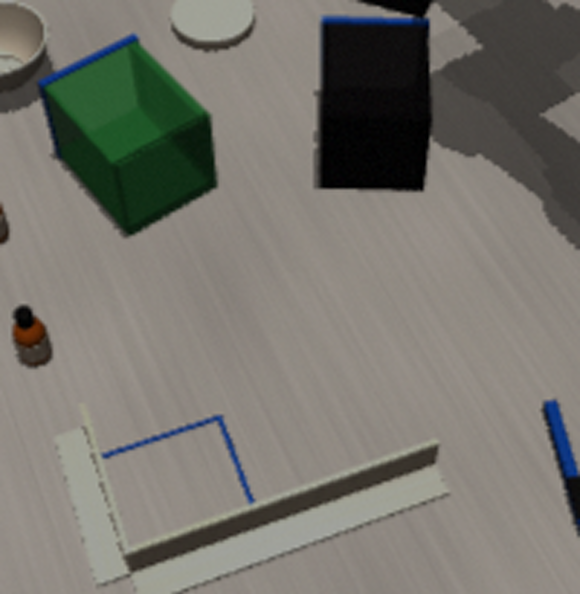

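Top crop shows jar top-face corners at about (540,190), (714,152), (749,290), (568,322), and the screen's inner bench lines through (133,100)-(101,405) and (135,95)-(300,106). The scene crop shows matching corners at (120,163), (40,83), (135,38), (210,112). Now I'll turn these into positions.

```bash
cat > m.py <<'E'
from h import *
T,S=cam("top"),cam("scene")
t=lambda u,v:(200+(u+.5)/4-.5,100+(v+.5)/4-.5)
s=lambda u,v:(170+(u+.5)/2.9-.5,130+(v+.5)/2.9-.5)
J={"foothi_top":((541,190),(120,163)),"rimhi_top":((714,152),(39,84)),"rimlo_top":((749,290),(136,37)),"footlo_top":((568,322),(210,112)),
"foothi_bot":((525,230),(130,236)),"footlo_bot":((553,351),(215,187)),
"blue_corner":((250,230),(220,417)),"longend_top":((91,403),(437,440)),"shortend_top":((301,68),(83,405)),
"corner_innertop":((131,79),(128,553))}
for k,(a,b) in J.items():
    P,e=tri(T,t(*a),S,s(*b)); z={'_top':100,'_bot':0}.get(k[-4:],0)
    if 'end' in k or 'inner' in k:z=40
    print(k,P.round(1),"gap %.1f"%e,"top@z",plane(T,t(*a),z).round(1)[:2],"scene",plane(S,s(*b),z).round(1)[:2])
print("top bench lines",[plane(T,t(*p),0).round(1)[:2] for p in((133,100),(101,405),(135,95),(300,106),(250,230),(122,219),(263,106))])
print("scene blue",[plane(S,s(*p),0).round(1)[:2] for p in((102,456),(220,417),(251,500))])
ti=cv2.imread("pics/top0.png"); h=cv2.cvtColor(ti,cv2.COLOR_BGR2HSV)
for n,p,z in(("vialA cap",(303,112),65),("vialB",(350,114.5),65),("bowl",(416,137),55),("lid",(410,216),14),("beaker",(157,172),40)):
    print(n,plane(T,p,z).round(0))
E
python3 m.py
```

```text
foothi_top [ 630.8 -134.5  104.8] gap 6.3 top@z [ 635.1 -136.9] scene [ 627.7 -136.2]
rimhi_top [ 664.2 -260.    98.9] gap 3.7 top@z [ 665.5 -260.8] scene [ 663.  -257.3]
rimlo_top [ 562.8 -282.4   98.4] gap 4.5 top@z [ 564.4 -283.4] scene [ 561.6 -278.8]
footlo_top [ 536.9 -154.1  106.8] gap 1.4 top@z [ 539.  -155.5] scene [ 534.4 -159.7]
foothi_bot [ 6.330e+02 -1.365e+02 -6.000e-01] gap 3.7 top@z [ 634.5 -137.5] scene [ 631.7 -134.6]
footlo_bot [ 538.3 -158.1   -0.9] gap 2.4 top@z [ 539.2 -158.7] scene [ 537.7 -156.4]
blue_corner [629.2  76.4   0.8] gap 3.2 top@z [630.8  75.5] scene [627.9  77.1]
longend_top [485.8 188.   36.4] gap 1.2 top@z [485.7 187. ] scene [486.5 189.9]
shortend_top [736.3  41.9  49.6] gap 16.5 top@z [747.6  37.7] scene [729.6  42.1]
corner_innertop [739.7 169.3  28.6] gap 3.0 top@z [736.6 166.9] scene [738.9 175.4]
top bench lines [array([734.8, 170.1]), array([491.2, 185.4]), array([738.9, 168.7]), array([732.1,  38.8]), array([630.8,  75.5]), array([638. , 175.1]), array([731.6,  67.9])]
scene blue [array([728.8,  69.8]), array([627.9,  77.1]), array([633.8, 157. ])]
vialA cap [754. -47.  65.]
vialB [ 748. -187.   65.]
bowl [ 685. -385.   55.]
lid [ 453. -372.   14.]
beaker [568. 386.  40.]
```

{"api": "servo_tool", "payload": {"deltas": [[[0.02,-0.002,0],[0,0,0]],[[0.04,-0.003,0],[0,0,0]],[[0.04,-0.003,0],[0,0,0]],[[0.04,-0.003,0],[0,0,0]],[[0.04,-0.003,0],[0,0,0]],[[0.04,-0.003,0],[0,0,0]],[[0.04,-0.003,0],[0,0,0]],[[0.04,-0.003,0],[0,0,0]],[[0.04,-0.003,0],[0,0,0]],[[0.04,-0.003,0],[0,0,0]],[[0.04,-0.003,0],[0,0,0]],[[0.04,-0.002,0],[0,0,0]],[[0.025,-0.001,0],[0,0,3.3]],[[0,0,0],[0,0,3.3]],[[0,0,0],[0,0,0]]], "fingers": 0.6}}

```text
time: 1.98
tool_pos: [620.9, -299.4, 225.9]
tcp_rot: [-3.141, 0.001, 0.227]
contact_force: [-0.4, -1.0, -0.3]
grip_width: 55.4
finger_force: 0.0
```

{"api": "servo_tool", "payload": {"deltas": [[[0,0,0],[5,0,0]],[[0,0,0],[8,0,0]],[[0,0,0],[8,0,0]],[[0,0,0],[8,0,0]],[[0,0,0],[8,0,0]],[[0,0,0],[8,0,0]],[[0,0,0],[0,0,0]],[[0,0,0],[0,0,0]]]}}

```text
time: 2.98
tool_pos: [621.1, -299.7, 227.3]
tcp_rot: [-2.359, -0.001, 0.226]
contact_force: [0.4, 0.4, 1.0]
grip_width: 55.5
finger_force: 0.0
```

```bash
python3 - <<'E'
from h import *
o=bot.get_obs(); print({k:np.round(v,3) for k,v in o.items()})
r=R.from_euler("xyz",o["tcp_rot"]).as_matrix(); print(r.round(3))
cv2.imwrite("pics/scene1.png",bot.capture("scene")[:,:,::-1])
E
```

```text
{'time': np.float64(2.975), 'joint_positions': array([-0.748,  1.154,  0.23 ,  0.593,  2.352,  0.892]), 'dq': array([ 0.017, -0.057, -0.006,  0.009,  0.01 ,  0.009]), 'tau': array([-1.4000e+00, -7.0344e+01, -2.3034e+01,  1.7880e+00,  1.9490e+00,
       -4.9000e-02]), 'tool_pos': array([ 621.122, -299.653,  227.253]), 'tcp_rot': array([-2.359e+00, -1.000e-03,  2.260e-01]), 'contact_force': array([0.436, 0.419, 0.952]), 'moment': array([-0.362, -0.061,  0.005]), 'finger_force': np.float64(0.0), 'grip_width': np.float64(55.463)}
[[ 0.975  0.16  -0.157]
 [ 0.224 -0.691  0.687]
 [ 0.001 -0.705 -0.709]]
```

{"api": "servo_tool", "payload": {"deltas": [[[0,0.013,0.012],[0,0,0]],[[0,0.02,0.02],[0,0,0]],[[0,0.019,0.017],[0,0,0]],[[0,0,0.02],[0,0,0]],[[0,0,0.02],[0,0,0]],[[0,0,0.01],[0,0,0]],[[0,0,0],[0,0,0]],[[0,0,0],[0,0,0]]]}}

```text
time: 4.03
tool_pos: [613.9, -267.4, 122.3]
tcp_rot: [-2.36, -0.002, 0.227]
contact_force: [-0.3, -0.3, -0.2]
grip_width: 55.2
finger_force: 0.0
```

```bash
python3 - <<'E'
from h import *
o=bot.get_obs(); print(o["tool_pos"].round(1),o["joint_positions"].round(2),o["contact_force"].round(1))
W=cam("wrist"); w=bot.capture("wrist"); s=bot.capture("scene")
print(W[1].round(0),W[2].round(2).tolist())
for u,v in((-130,94),):
    P=np.array([585.5+.223*130,-146.5-.975*130,94]); print("rim in wrist",proj(W,P),"scene",proj(cam("scene"),P))
cv2.imwrite("pics/a.png",np.hstack([cv2.resize(w,(400,300)),cv2.resize(s[90:270,120:360],(400,300))])[:,:,::-1])
E
```

```text
[ 613.9 -267.4  122.3] [-0.72  1.1   0.63  0.48  2.04  0.7 ] [-0.3 -0.3 -0.2]
[ 713. -358.  236.] [[0.16, -0.89, -0.42], [-0.69, -0.41, 0.6], [-0.71, 0.2, -0.68]]
rim in wrist [328.37865941 256.01199111] scene [199.06864174 151.0073557 ]
```

View pics/a.png

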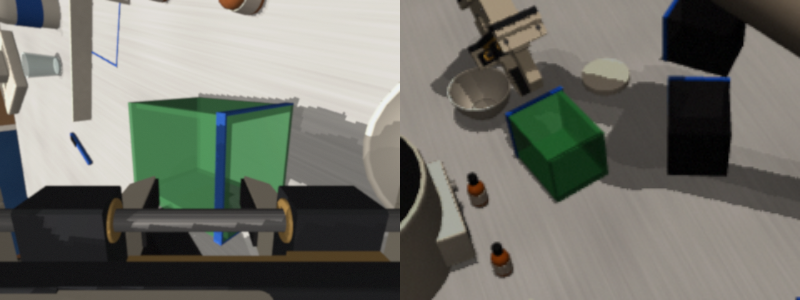

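Wrist view: the open fingers straddle the upper wall, whose blue rim is at column ~220, between the finger at 145 (above the jar) and the finger at 255 (mouth side). The scene view confirms the gripper is at the mouth, clear of the bowl. I'll insert now.

{"api": "servo_tool", "payload": {"deltas": [[[0,0.0015,0.006],[0,0,0]],[[0,0,0.01],[0,0,0]],[[0,0,0.01],[0,0,0]],[[0,0,0.01],[0,0,0]],[[0,0,0.005],[0,0,0]],[[0,0,0],[0,0,0]]]}}

```text
time: 4.88
tool_pos: [607.2, -239.8, 89.7]
tcp_rot: [-2.356, 0.0, 0.226]
contact_force: [-0.5, 0.7, -0.0]
grip_width: 54.9
finger_force: 0.0
```

{"api": "servo_tool", "payload": {"deltas": [[[0,-0.002,0],[0,0,0]],[[0,-0.002,0],[0,0,0]],[[0,-0.002,0],[0,0,0]],[[0,-0.002,0],[0,0,0]],[[0,0,0],[0,0,0]]]}}

```text
time: 5.5
tool_pos: [606.0, -234.7, 95.6]
tcp_rot: [-2.357, -0.0, 0.226]
contact_force: [0.3, -0.7, 0.3]
grip_width: 55.1
finger_force: 0.2
```

{"api": "servo_tool", "payload": {"deltas": [[[0,-0.0015,0],[0,0,0]],[[0,-0.0015,0],[0,0,0]],[[0,-0.0015,0],[0,0,0]],[[0,-0.002,-0.0002],[0,0,0]],[[0,-0.002,-0.0002],[0,0,0]],[[0,-0.0025,-0.0002],[0,0,0]],[[0,-0.0025,-0.0002],[0,0,0]],[[0,-0.003,-0.0002],[0,0,0]],[[0,-0.003,-0.0002],[0,0,0]],[[0,-0.003,-0.0002],[0,0,0]],[[0,-0.003,-0.0002],[0,0,0]],[[0,-0.0025,-0.0002],[0,0,0]],[[0,0,0],[0,0,0]]]}}

```text
time: 7.12
tool_pos: [601.8, -216.2, 116.7]
tcp_rot: [-2.356, 0.0, 0.226]
contact_force: [0.5, -0.2, -2.3]
grip_width: 55.1
finger_force: 0.8
```

```bash
python3 - <<'E'
from h import *
o=bot.get_obs(); print(o["tool_pos"].round(1),o["contact_force"].round(1),o["moment"].round(2),o["finger_force"])
w=bot.capture("wrist"); s=bot.capture("scene")
cv2.imwrite("pics/b.png",np.hstack([cv2.resize(w,(400,300)),cv2.resize(s[90:270,120:360],(400,300))])[:,:,::-1])
E
```

```text
[ 601.8 -216.2  116.7] [ 0.5 -0.2 -2.3] [-0.66 -0.13  0.01] 0.846959576010704
```

View pics/b.png

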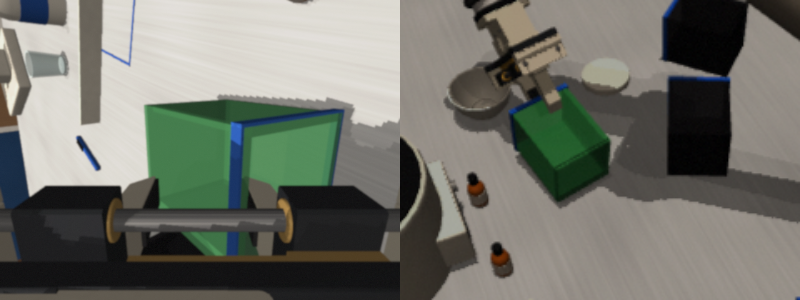

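Jar's mouth end is rising on the lower finger (rim at column ~235 against the finger at 255), force small. I'll continue raising.

{"api": "servo_tool", "payload": {"deltas": [[[0,-0.0025,0.0003],[0,0,0]],[[0,-0.0035,0.0003],[0,0,0]],[[0,-0.0035,0.0003],[0,0,0]],[[0,-0.0035,0.0004],[0,0,0]],[[0,-0.0035,0.0004],[0,0,0]],[[0,-0.0035,0.0004],[0,0,0]],[[0,-0.0035,0.0004],[0,0,0]],[[0,-0.0035,0.0004],[0,0,0]],[[0,-0.0035,0.001],[0,0,0]],[[0,-0.0035,0.001],[0,0,0]],[[0,-0.0035,0.001],[0,0,0]],[[0,-0.0035,0.001],[0,0,0]],[[0,-0.0035,0.001],[0,0,0]],[[0,-0.0035,0.001],[0,0,0]],[[0,-0.0035,0.001],[0,0,0]],[[0,-0.0025,0.001],[0,0,0]],[[0,0,0],[0,0,0]]]}}

```text
time: 9.35
tool_pos: [591.5, -171.6, 147.2]
tcp_rot: [-2.356, 0.0, 0.226]
contact_force: [0.1, -0.0, -0.5]
grip_width: 55.2
finger_force: 0.5
```

{"api": "servo_tool", "payload": {"deltas": [[[0,-0.0025,0.0012],[0,0,0]],[[0,-0.0032,0.0014],[0,0,0]],[[0,-0.0032,0.0014],[0,0,0]],[[0,-0.0032,0.0014],[0,0,0]],[[0,-0.0032,0.0015],[0,0,0]],[[0,-0.0032,0.0016],[0,0,0]],[[0,-0.0032,0.0016],[0,0,0]],[[0,-0.002,0.001],[0,0,0]],[[0,0,0],[0,0,0]]]}}

```text
time: 10.48
tool_pos: [586.0, -147.7, 156.2]
tcp_rot: [-2.356, -0.0, 0.226]
contact_force: [-0.4, -1.3, -0.5]
grip_width: 54.7
finger_force: 0.1
```

{"api": "servo_tool", "payload": {"deltas": [[[0,0.001,0],[0,0,0]],[[0,0.002,0],[0,0,0]],[[0,0.002,0],[0,0,0]],[[0,0,0],[0,0,0]]], "fingers": 0.48}}

```text
time: 10.98
tool_pos: [586.8, -151.5, 152.2]
tcp_rot: [-2.356, 0.0, 0.225]
contact_force: [0.0, -1.1, -0.7]
grip_width: 44.0
finger_force: 0.2
```

{"api": "servo_tool", "payload": {"deltas": [[[0,0.0015,0],[0,0,0]],[[0,0.002,0],[0,0,0]],[[0,0.002,0],[0,0,0]],[[0,0,0],[0,0,0]]], "fingers": 0.36}}

```text
time: 11.48
tool_pos: [587.7, -155.2, 148.4]
tcp_rot: [-2.356, 0.0, 0.225]
contact_force: [0.4, 0.1, -0.8]
grip_width: 33.1
finger_force: 0.2
```

{"api": "servo_tool", "payload": {"deltas": [[[0,0.0015,0],[0,0,0]],[[0,0.002,0],[0,0,0]],[[0,0.002,0],[0,0,0]],[[0,0,0],[0,0,0]]], "fingers": 0.24}}

```text
time: 11.98
tool_pos: [588.6, -159.0, 144.5]
tcp_rot: [-2.356, 0.0, 0.225]
contact_force: [-1.0, -0.4, -0.3]
grip_width: 21.8
finger_force: 0.2
```

```bash
python3 - <<'E'
from h import *
o=bot.get_obs(); print(o["tool_pos"].round(1),o["contact_force"].round(1),o["finger_force"],o["grip_width"],o["joint_positions"].round(2))
w=bot.capture("wrist"); s=bot.capture("scene")
cv2.imwrite("pics/c.png",np.hstack([cv2.resize(w,(400,300)),cv2.resize(s[90:270,120:360],(400,300))])[:,:,::-1])
E
```

```text
[ 588.6 -159.   144.5] [-1.  -0.4 -0.3] 0.23402884617098607 21.822794044537684 [-0.64  0.9   1.01  0.5   1.85  0.69]
```

View pics/c.png

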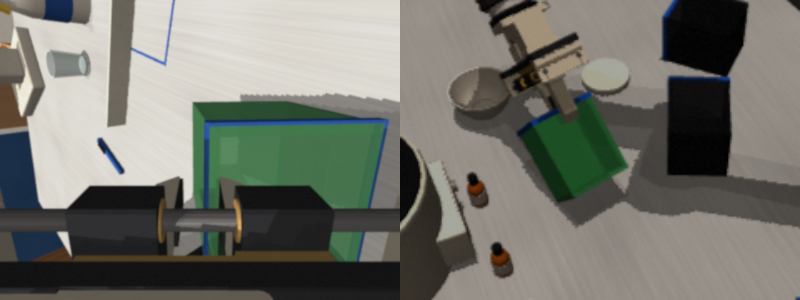

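Wrist view: the wall (blue edge, column ~206) sits between the fingers (178 and 222), jar about 40° up. I'll narrow a bit more, keeping slack.

{"api": "servo_tool", "payload": {"deltas": [[[0,0.0015,0],[0,0,0]],[[0,0.002,0],[0,0,0]],[[0,0,0],[0,0,0]],[[0,0,0],[0,0,0]]], "fingers": 0.155}}

```text
time: 12.58
tool_pos: [589.1, -161.3, 142.2]
tcp_rot: [-2.356, 0.0, 0.226]
contact_force: [0.0, 0.8, -1.4]
grip_width: 14.2
finger_force: 0.3
```

```bash
python3 - <<'E'
from h import *
o=bot.get_obs(); p=o["tool_pos"];print(p.round(1),o["contact_force"].round(1),o["finger_force"],o["grip_width"],o["joint_positions"].round(2))
r=R.from_euler("xyz",o["tcp_rot"]).as_matrix(); E=np.array([585.5,-146.5,0])
q=r.T@(E-p); print("edge in tool",q.round(1))
for dg in (2,3):
    rot=R.from_euler("x",-dg,degrees=True).as_matrix()
    print(dg,"shift per row", (q-rot@q).round(2))
e=-r[:,1]; n=np.array([.223,-.975,0])
print("inner pad e", (p-E)@e-o["grip_width"]/2, "d",(p-E)@r[:,2])
E
```

```text
[ 589.1 -161.3  142.2] [ 0.   0.8 -1.4] 0.2576627906091744 14.188684205973193 [-0.64  0.9   1.01  0.5   1.85  0.69]
edge in tool [ -0.2  89.8 111.3]
2 shift per row [ 0.   -3.83  3.2 ]
3 shift per row [-0.   -5.7   4.85]
inner pad e 82.65800693553258 d -111.28791761447796
```

{"api": "servo_tool", "payload": {"deltas": [[[0,-0.0023,0.0015],[0,0,0]],[[0,-0.0023,0.0015],[0,0,0]],[[0,-0.0023,0.0015],[0,0,0]],[[0,-0.0023,0.0015],[0,0,0]],[[0,-0.0023,0.0016],[0,0,0]],[[0,-0.00125,0.00125],[-0.7,0,0]],[[0,-0.00125,0.00125],[-0.7,0,0]],[[0,-0.00125,0.00125],[-0.7,0,0]],[[0,-0.00125,0.00125],[-0.7,0,0]],[[0,-0.00125,0.00125],[-0.7,0,0]],[[0,-0.00125,0.00125],[-0.7,0,0]],[[0,-0.00125,0.00125],[-0.7,0,0]],[[0,-0.00125,0.00125],[-0.7,0,0]],[[0,-0.00125,0.00125],[-0.7,0,0]],[[0,-0.00125,0.00125],[-0.7,0,0]],[[0,0,0],[0,0,0]]]}}

```text
time: 14.58
tool_pos: [582.1, -130.6, 144.2]
tcp_rot: [-2.479, -0.0, 0.226]
contact_force: [-0.0, 1.3, 2.5]
grip_width: 14.4
finger_force: 1.1
```

{"api": "servo_tool", "payload": {"deltas": [[[0,-0.00125,0.00125],[-0.7,0,0]],[[0,-0.00125,0.00125],[-0.7,0,0]],[[0,-0.00125,0.00125],[-0.7,0,0]],[[0,-0.00125,0.00125],[-0.7,0,0]],[[0,-0.00125,0.00125],[-0.7,0,0]],[[0,-0.00125,0.00125],[-0.7,0,0]],[[0,-0.00125,0.00125],[-0.7,0,0]],[[0,-0.00125,0.00125],[-0.7,0,0]],[[0,0,0],[0,0,0]]]}}

```text
time: 15.7
tool_pos: [579.0, -117.0, 141.8]
tcp_rot: [-2.576, -0.0, 0.226]
contact_force: [1.0, 0.4, 1.6]
grip_width: 14.3
finger_force: 0.7
```

```bash
cat > st.py <<'E'
from h import *
o=bot.get_obs(); p=o["tool_pos"];print(p.round(1),o["contact_force"].round(1),o["moment"].round(2),round(float(o["finger_force"]),2),round(float(o["grip_width"]),1),o["joint_positions"].round(2))
r=R.from_euler("xyz",o["tcp_rot"]).as_matrix(); E=np.array([585.5,-146.5,0])
print("edge in tool",(r.T@(E-p)).round(1),"tau",np.degrees(o["tcp_rot"][0])+180)
E
python3 st.py
```

```text
[ 579.  -117.   141.8] [1.  0.4 1.6] [-0.08  0.03  0.03] 0.7 14.3 [-0.54  0.74  1.22  0.4   1.6   0.73]
edge in tool [ -0.3 101.4 103.6] tau 32.3806015556184
```

{"api": "servo_tool", "payload": {"deltas": [[[0,-0.0013,0.0013],[-0.7,0,0]],[[0,-0.0018,0.0018],[-1,0,0]],[[0,-0.0018,0.0018],[-1,0,0]],[[0,-0.0018,0.0018],[-1,0,0]],[[0,-0.0018,0.0018],[-1,0,0]],[[0,-0.0018,0.0018],[-1,0,0]],[[0,-0.0018,0.0018],[-1,0,0]],[[0,-0.0018,0.0018],[-1,0,0]],[[0,-0.0018,0.0018],[-1,0,0]],[[0,-0.0018,0.0018],[-1,0,0]],[[0,-0.0018,0.0018],[-1,0,0]],[[0,-0.0018,0.0018],[-1,0,0]],[[0,-0.0018,0.0018],[-1,0,0]],[[0,-0.0018,0.0018],[-1,0,0]],[[0,-0.0018,0.0018],[-1,0,0]],[[0,-0.0013,0.0013],[-0.7,0,0]],[[0,0,0],[0,0,0]]]}}

```text
time: 17.82
tool_pos: [570.7, -80.7, 128.5]
tcp_rot: [-2.845, -0.0, 0.226]
contact_force: [-1.3, 3.8, 4.8]
grip_width: 13.9
finger_force: 2.9
```

```bash
python3 st.py; python3 - <<'E'
from h import *
w=bot.capture("wrist"); s=bot.capture("scene")
cv2.imwrite("pics/d.png",np.hstack([cv2.resize(w,(400,300)),cv2.resize(s[90:270,120:360],(400,300))])[:,:,::-1])
E
```

```text
[570.7 -80.7 128.5] [-1.3  3.8  4.8] [ 0.73  0.2  -0.01] 2.93 13.9 [-0.41  0.61  1.41  0.25  1.31  0.85]
edge in tool [ -0.4 102.1 103.2] tau 17.001624196101915
```

View pics/d.png

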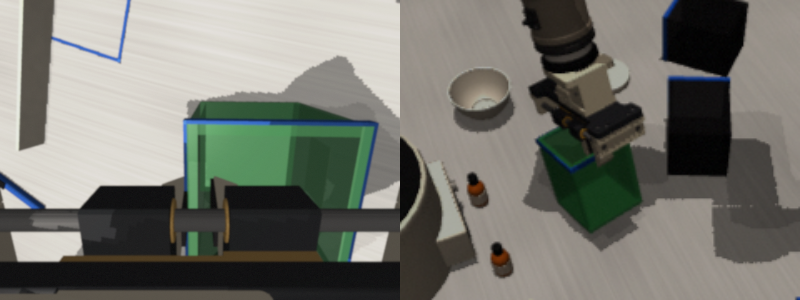

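{"api": "servo_tool", "payload": {"deltas": [[[0,-0.0012,0.0007],[-0.7,0,0]],[[0,-0.0013,0.0009],[-0.7,0,0]],[[0,-0.0013,0.0011],[-0.7,0,0]],[[0,-0.0013,0.0011],[-0.7,0,0]],[[0,-0.0013,0.0011],[-0.7,0,0]],[[0,-0.0013,0.0011],[-0.7,0,0]],[[0,-0.0013,0.0011],[-0.7,0,0]],[[0,-0.0013,0.0011],[-0.7,0,0]],[[0,-0.0013,0.0011],[-0.7,0,0]],[[0,-0.0013,0.0011],[-0.7,0,0]],[[0,-0.0013,0.0011],[-0.7,0,0]],[[0,-0.0013,0.0011],[-0.7,0,0]],[[0,-0.0013,0.0011],[-0.7,0,0]],[[0,0,0],[0,0,0]]]}}

```text
time: 19.68
tool_pos: [566.4, -62.2, 118.8]
tcp_rot: [-3.004, -0.0, 0.226]
contact_force: [-0.1, 2.2, 0.1]
grip_width: 14.3
finger_force: 1.0
```

```bash
python3 st.py
```

```text
[566.4 -62.2 118.8] [-0.1  2.2  0.1] [ 0.23  0.03 -0.02] 0.99 14.3 [-0.31  0.56  1.5   0.13  1.16  0.98]
edge in tool [ -0.3 101.9 105.8] tau 7.88820553630174
```

{"api": "servo_tool", "payload": {"deltas": [[[0,-0.0007,0.0006],[-0.4,0,0]],[[0,-0.0007,0.0006],[-0.4,0,0]],[[0,-0.0007,0.0006],[-0.4,0,0]],[[0,-0.0007,0.0006],[-0.4,0,0]],[[0,-0.0007,0.0006],[-0.4,0,0]],[[0,-0.0007,0.0006],[-0.4,0,0]],[[0,-0.0007,0.0006],[-0.4,0,0]],[[0,-0.0007,0.0006],[-0.4,0,0]],[[0,-0.0007,0.0006],[-0.4,0,0]],[[0,-0.0007,0.0006],[-0.4,0,0]],[[0,-0.0007,0.0006],[-0.4,0,0]],[[0,-0.0007,0.0006],[-0.4,0,0]],[[0,-0.0007,0.0006],[-0.4,0,0]],[[0,-0.0007,0.0006],[-0.4,0,0]],[[0,0,0],[0,0,0]]]}}

```text
time: 21.55
tool_pos: [564.2, -52.3, 111.4]
tcp_rot: [-3.102, -0.0, 0.226]
contact_force: [-0.2, 1.0, 0.1]
grip_width: 14.3
finger_force: 0.0
```

```bash
python3 st.py
```

```text
[564.2 -52.3 111.4] [-0.2  1.   0.1] [-0.06  0.05  0.03] 0.0 14.3 [-0.25  0.54  1.55  0.04  1.07  1.08]
edge in tool [ -0.4 100.9 107.5] tau 2.2698023451405334
```

{"api": "servo_tool", "payload": {"deltas": [[[0,-0.0007,0.0003],[-0.4,0,0]],[[0,-0.0007,0.0003],[-0.4,0,0]],[[0,-0.0007,0.0003],[-0.4,0,0]],[[0,-0.0007,0.0003],[-0.4,0,0]],[[0,0,0],[-0.4,0,0]],[[0,0,0],[-0.3,0,0]],[[0,0,0],[0,0,0]]]}}

```text
time: 22.42
tool_pos: [563.5, -49.4, 110.2]
tcp_rot: [3.141, 0.0, 0.226]
contact_force: [0.4, 0.2, 0.1]
grip_width: 14.2
finger_force: 0.0
```

```bash
python3 st.py; python3 - <<'E'
from h import *
w=bot.capture("wrist"); s=bot.capture("scene"); t=bot.capture("top")
cv2.imwrite("pics/e_s.png",s[:,:,::-1]);cv2.imwrite("pics/e_t.png",t[:,:,::-1])
cv2.imwrite("pics/e.png",np.hstack([cv2.resize(w,(400,300)),cv2.resize(s[90:270,120:360],(400,300))])[:,:,::-1])
E
```

```text
[563.5 -49.4 110.2] [0.4 0.2 0.1] [-0.   -0.02  0.09] 0.0 14.2 [-0.22  0.53  1.57 -0.    1.04  1.12]
edge in tool [ -0.3  99.5 110.2] tau 359.9897344340441
```

View pics/e.png

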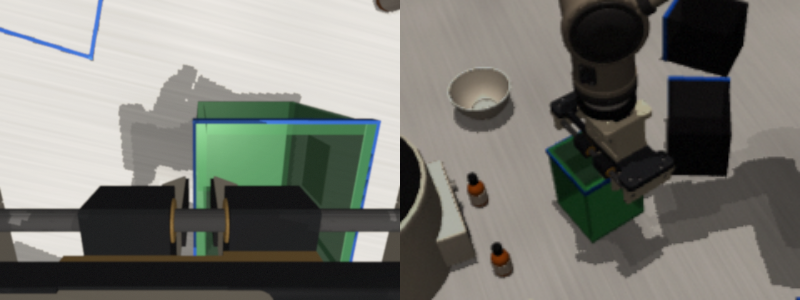

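Jar stands upright (blue rim square at (195,122)–(375,122) in the wrist view) with no contact force. I'll retract up, move behind it, turn and tilt for the low push.

{"api": "servo_tool", "payload": {"deltas": [[[0,0,-0.01],[0,0,0]],[[0,0,-0.02],[0,0,0]],[[0,0,-0.035],[0,0,0]],[[0,0,-0.035],[0,0,0]],[[0,0.03,0],[0,0,0]],[[0,0.05,0],[0,0,0]],[[0,0.05,0],[0,0,-8]],[[0,0,0],[0,0,-10]],[[0,0,0],[0,0,-10]],[[0,0,0],[0,0,-10]],[[0,0,0],[0,0,-10]],[[0,0,0],[0,0,-10]],[[0,0,0],[0,0,-10]],[[0,0,0],[0,0,-10]],[[0,0,0],[0,0,-10]],[[0,0,0],[0,0,-2]],[[0,0,0],[0,0,0]]]}}

```text
time: 24.7
tool_pos: [592.6, -176.2, 210.6]
tcp_rot: [3.141, 0.0, 1.794]
contact_force: [-0.2, -0.5, 0.4]
grip_width: 14.2
finger_force: 0.0
```

{"api": "servo_tool", "payload": {"deltas": [[[0,0,0],[0,7,0]],[[0,0,0],[0,7,0]],[[0,0,0],[0,7,0]],[[0,0,0],[0,7,0]],[[0,0,0],[0,7,0]],[[0,0,0],[0,0,0]],[[0,0,0],[0,0,0]]], "fingers": 0.5}}

```text
time: 25.58
tool_pos: [592.7, -176.0, 210.4]
tcp_rot: [-3.141, -0.608, 1.796]
contact_force: [0.5, 0.5, -0.3]
grip_width: 45.8
finger_force: 0.0
```

```bash
cat > rim.py <<'E'
from h import *
def rim(n,lo,hi,z=126):
    im=bot.capture(n); hsv=cv2.cvtColor(im,cv2.COLOR_RGB2HSV); c=cam(n)
    b=cv2.inRange(hsv,(105,120,60),(130,255,255)); g=cv2.inRange(hsv,(50,60,20),(85,255,255))
    m=b|g; a=np.zeros_like(m); a[lo[1]:hi[1],lo[0]:hi[0]]=255
    bl=b&a
    k,lab,st,ce=cv2.connectedComponentsWithStats(bl)
    print(n,[(st[i].tolist()) for i in range(1,k) if st[i][4]>15])
    return im,bl,g&a,c
if __name__=="__main__":
    o=bot.get_obs();print(o["tool_pos"].round(1),o["tcp_rot"].round(3),o["joint_positions"].round(2))
    for n in("top","scene"):
        im,b,g,c=rim(n,(150,80),(390,300)); cv2.imwrite(f"pics/f_{n}.png",im[:,:,::-1])
        m=b|g; k,lab,st,ce=cv2.connectedComponentsWithStats(g); i=1+np.argmax(st[1:,4]); print("green",st[i])
        near=cv2.dilate((lab==i).astype(np.uint8)*255,np.ones((7,7)))&b
        pts=cv2.findNonZero(near); q=cv2.minAreaRect(pts); box=cv2.boxPoints(q)
        print(n,"rim box",q); print([plane(c,p,128).round(1)[:2] for p in box])
E
python3 rim.py
```

```text
[ 592.7 -176.   210.4] [-3.141 -0.608  1.796] [-0.61  0.78  0.97  0.41  1.85 -0.82]
top [[254, 126, 12, 32, 46], [201, 230, 23, 11, 83]]
green [316 145  25  21 189]
top rim box ((334.9428405761719, 152.7292938232422), (27.58622932434082, 9.497492790222168), 46.46879959106445)
[array([628.9, -97.5]), array([ 648.2, -116.6]), array([ 591.4, -169.1]), array([ 572.5, -150. ])]
scene [[278, 81, 14, 20, 60], [302, 136, 16, 2, 18], [241, 161, 23, 22, 23], [207, 179, 26, 27, 32], [358, 268, 11, 27, 127], [206, 273, 50, 27, 86]]
green [ 210  186   56   50 1403]
scene rim box ((236.9314422607422, 194.9235382080078), (55.08176040649414, 20.878055572509766), 3.1221303939819336)
[array([655.7, -61.3]), array([ 631.8, -121.6]), array([514. , -56.7]), array([542.4,   1. ])]
```

```bash
cat > hull.py <<'E'
from h import *
def hull(n,im,roi):
    hsv=cv2.cvtColor(im,cv2.COLOR_RGB2HSV)
    m=cv2.inRange(hsv,(40,70,15),(130,255,255)); a=np.zeros_like(m); x0,y0,x1,y1=roi; a[y0:y1,x0:x1]=m[y0:y1,x0:x1]
    g=cv2.inRange(hsv,(45,70,15),(90,255,255))&a
    a=cv2.morphologyEx(a,cv2.MORPH_CLOSE,np.ones((5,5)))
    k,lab,st,_=cv2.connectedComponentsWithStats(a)
    i=max(range(1,k),key=lambda j:(g[lab==j]>0).sum())
    c=max(cv2.findContours((lab==i).astype(np.uint8),cv2.RETR_EXTERNAL,cv2.CHAIN_APPROX_NONE)[0],key=cv2.contourArea)
    h=cv2.approxPolyDP(cv2.convexHull(c),2,True)[:,0]
    C=cam(n); print(n,"area",st[i][4])
    for p in h: print(p,"z0",plane(C,p,0).round(1)[:2],"z130",plane(C,p,130).round(1)[:2])
if __name__=="__main__":
    for n in("scene","top"): hull(n,cv2.imread(f"pics/f_{n}.png")[:,:,::-1],(150,60,390,255))
E
python3 hull.py
```

```text
scene area 2931
[242 161] z0 [ 494.4 -277.5] z130 [ 533.9 -156.2]
[265 184] z0 [ 469. -166.] z130 [512.1 -60.9]
[265 216] z0 [514.8 -62.1] z130 [551.3  27.9]
[235 234] z0 [608.9 -41.6] z130 [631.7  45.5]
[215 211] z0 [ 630.4 -134.2] z130 [650.1 -33.8]
[207 179] z0 [ 612.1 -252.9] z130 [ 634.5 -135.3]
top area 327
[341 166] z0 [ 606.7 -168.6] z130 [ 571.9 -149.7]
[300 157] z0 [633.2 -41.8] z130 [595.6 -36.5]
[300 151] z0 [652.5 -41.6] z130 [612.8 -36.3]
[336 144] z0 [ 677.  -153.5] z130 [ 634.7 -136.2]
```

{"api": "servo_tool", "payload": {"deltas": [[[-0.01,-0.002,0.015],[0,0,0]],[[-0.02,0,0.029],[0,0,0]],[[-0.02,0,0.029],[0,0,0]],[[-0.02,0,0.029],[0,0,0]],[[-0.02,0,0.029],[0,0,0]],[[-0.0135,0,0.019],[0,0,0]],[[-0.005,0,0.006],[0,0,0]],[[0,0,0],[0,0,0]],[[0.0033,0,0.0023],[0,0,0]],[[0.0033,0,0.0023],[0,0,0]],[[0.0033,0,0.0023],[0,0,0]],[[0.0033,0,0.0023],[0,0,0]],[[0,0,0],[0,0,0]]]}}

```text
time: 27.3
tool_pos: [586.8, -160.0, 20.3]
tcp_rot: [-3.142, -0.611, 1.797]
contact_force: [-0.9, -0.3, -0.1]
grip_width: 46.1
finger_force: 0.0
```

{"api": "servo_tool", "payload": {"deltas": [[[0.0012,0,0.0009],[0,0,0]],[[0.0012,0,0.0009],[0,0,0]],[[0.0012,0,0.0009],[0,0,0]],[[0.0012,0,0.0009],[0,0,0]],[[0.0012,0,0.0009],[0,0,0]],[[0.0012,0,0.0009],[0,0,0]],[[0,0,0],[0,0,0]]]}}

```text
time: 28.18
tool_pos: [585.1, -152.1, 19.9]
tcp_rot: [3.141, -0.61, 1.796]
contact_force: [0.3, -3.6, -0.0]
grip_width: 45.8
finger_force: 1.8
```

{"api": "servo_tool", "payload": {"deltas": [[[0.0016,-0.0002,0.0011],[-0.09,0,0.13]],[[0.0025,-0.0002,0.0017],[-0.14,0,0.2]],[[0.0033,-0.0003,0.0023],[-0.18,0,0.26]],[[0.0041,-0.0004,0.0029],[-0.23,0,0.33]],[[0.0041,-0.0004,0.0029],[-0.23,0,0.33]],[[0.0041,-0.0004,0.0029],[-0.23,0,0.33]],[[0.0041,-0.0004,0.0029],[-0.23,0,0.33]],[[0.0041,-0.0004,0.0029],[-0.23,0,0.33]],[[0.0041,-0.0004,0.0029],[-0.23,0,0.33]],[[0.0041,-0.0004,0.0029],[-0.23,0,0.33]],[[0.0041,-0.0004,0.0029],[-0.23,0,0.33]],[[0.0041,-0.0004,0.0029],[-0.23,0,0.33]],[[0.0041,-0.0004,0.0029],[-0.23,0,0.33]],[[0.0041,-0.0004,0.0029],[-0.23,0,0.33]],[[0.0041,-0.0004,0.0029],[-0.23,0,0.33]],[[0.0041,-0.0004,0.0029],[-0.23,0,0.33]],[[0.0041,-0.0004,0.0029],[-0.23,0,0.33]],[[0.0025,-0.0002,0.0017],[-0.14,0,0.2]],[[0.0012,-0.0001,0.0008],[-0.07,0,0.1]]]}}

```text
time: 30.55
tool_pos: [564.1, -70.0, 19.7]
tcp_rot: [-3.141, -0.611, 1.679]
contact_force: [0.4, -4.2, 1.5]
grip_width: 46.1
finger_force: 2.2
```

```bash
python3 - <<'E'
from hull import *
o=bot.get_obs();print(o["tool_pos"].round(1),o["tcp_rot"].round(3),o["contact_force"].round(1),o["joint_positions"].round(2))
for n in("scene","top"):
    im=bot.capture(n); hull(n,im,(170,60,370,268) if n=="scene" else (232,60,390,255))
E
```

```text
[564.1 -70.   19.7] [-3.141 -0.611  1.679] [ 0.4 -4.2  1.5] [-0.53  0.83  1.45  0.5   1.29 -0.88]
scene area 3074
[263 182] z0 [ 471.1 -175.3] z130 [513.9 -68.9]
[285 209] z0 [456. -61.] z130 [501.   28.8]
[283 240] z0 [504.   27.6] z130 [542.  104.6]
[250 257] z0 [600.3  38.8] z130 [624.4 114.2]
[232 230] z0 [611.4 -56.6] z130 [633.8  32.6]
[225 199] z0 [ 591.3 -162.1] z130 [616.7 -57.6]
top area 271
[372  64] z0 [ 946.9 -270.5] z130 [ 875.6 -240.7]
[341  78] z0 [ 897.  -170.5] z130 [ 831.1 -151.3]
[330  73] z0 [ 913.6 -135.3] z130 [ 845.9 -119.9]
[323  60] z0 [ 958.2 -112.8] z130 [885.7 -99.8]
[371  61] z0 [ 957.2 -267.5] z130 [ 884.9 -238. ]
```

{"api": "servo_tool", "payload": {"deltas": [[[0.002,-0.0002,0.0014],[-0.1,0,0.15]],[[0.0033,-0.0003,0.0023],[-0.16,0,0.23]],[[0.0041,-0.0004,0.0029],[-0.22,0,0.31]],[[0.0041,-0.0004,0.0029],[-0.22,0,0.31]],[[0.0041,-0.0004,0.0029],[-0.22,0,0.31]],[[0.0041,-0.0004,0.0029],[-0.22,0,0.31]],[[0.0041,-0.0004,0.0029],[-0.22,0,0.31]],[[0.0041,-0.0004,0.0029],[-0.22,0,0.31]],[[0.0041,-0.0004,0.0029],[-0.22,0,0.31]],[[0.0041,-0.0004,0.0029],[-0.22,0,0.31]],[[0.0041,-0.0004,0.0029],[-0.22,0,0.31]],[[0.0041,-0.0004,0.0029],[-0.22,0,0.31]],[[0.0041,-0.0004,0.0029],[-0.22,0,0.31]],[[0.0041,-0.0004,0.0029],[-0.22,0,0.31]],[[0.0041,-0.0004,0.0029],[-0.22,0,0.31]],[[0.0041,-0.0004,0.0029],[-0.22,0,0.31]],[[0.0041,-0.0004,0.0029],[-0.22,0,0.31]],[[0.0041,-0.0004,0.0029],[-0.22,0,0.31]],[[0.0041,-0.0004,0.0029],[-0.22,0,0.31]],[[0.0025,-0.0003,0.0017],[-0.16,0,0.23]]]}}

```text
time: 33.15
tool_pos: [551.8, 24.4, 19.4]
tcp_rot: [3.141, -0.611, 1.554]
contact_force: [-0.1, -5.9, 4.2]
grip_width: 45.8
finger_force: 2.7
```

{"api": "servo_tool", "payload": {"deltas": [[[0.0025,-0.0003,0.0017],[-0.16,0,0.23]],[[0.0033,-0.0004,0.0023],[-0.22,0,0.31]],[[0.0033,-0.0004,0.0023],[-0.22,0,0.31]],[[0.0033,-0.0004,0.0023],[-0.22,0,0.31]],[[0.0033,-0.0004,0.0023],[-0.22,0,0.31]],[[0.0033,-0.0003,0.0023],[-0.16,0,0.23]],[[0.0016,0,0.0011],[0,0,0]],[[0,0,0],[0,0,0]]]}}

```text
time: 34.15
tool_pos: [550.4, 49.5, 19.4]
tcp_rot: [3.141, -0.611, 1.518]
contact_force: [-0.7, -2.8, 2.7]
grip_width: 46.2
finger_force: 1.7
```

```bash
python3 - <<'E'
from hull import *
o=bot.get_obs();p=o["tool_pos"];print(p.round(1),o["tcp_rot"].round(3),o["contact_force"].round(1),o["joint_positions"].round(2))
y=o["tcp_rot"][2];print("C from tool",p[:2]+57.8*np.array([np.cos(y),np.sin(y)]))
for n in("scene",):
    im=bot.capture(n); hull(n,im,(170,60,370,330)); cv2.imwrite("pics/g.png",im[:,:,::-1])
E
```

```text
[550.4  49.5  19.4] [ 3.141 -0.611  1.518] [-0.7 -2.8  2.7] [-0.38  0.74  1.7   0.68  1.04 -0.78]
C from tool [553.44119762 107.24733027]
scene area 3313
[292 219] z0 [453.6 -22.8] z130 [498.9  61.5]
[309 253] z0 [461.4  90.5] z130 [505.6 158.4]
[305 281] z0 [506.4 156.2] z130 [544.1 214.5]
[267 295] z0 [603.9 151.1] z130 [627.5 210.2]
[253 263] z0 [600.2  57.8] z130 [624.3 130.4]
[248 232] z0 [575.9 -33.2] z130 [603.6  52.6]
```

{"api": "servo_tool", "payload": {"deltas": [[[0.0016,-0.0002,0.0011],[-0.1,0,0.14]],[[0.0028,-0.0002,0.002],[-0.11,0,0.16]],[[0.0028,-0.0002,0.002],[-0.11,0,0.16]],[[0.0028,-0.0002,0.002],[-0.11,0,0.16]],[[0.0028,-0.0002,0.002],[-0.11,0,0.16]],[[0.0028,0,0.002],[0,0,0]],[[0,0,0],[0,0,0]]]}}

```text
time: 35.08
tool_pos: [550.7, 68.6, 19.3]
tcp_rot: [3.141, -0.611, 1.501]
contact_force: [0.3, -4.5, 2.1]
grip_width: 46.2
finger_force: 1.5
```

```bash
python3 - <<'E'
from h import *
o=bot.get_obs();p=o["tool_pos"];print(p.round(1),o["tcp_rot"].round(3),o["contact_force"].round(1))
y=o["tcp_rot"][2];C=p[:2]+57.8*np.array([np.cos(y),np.sin(y)]);print("C from tool",C)
# second pusher: pointing along -y_s (world ~ +x), TCP start 30mm behind contact
f=np.array([.9976,-.07]); print("second contact TCP",C-57.8*f,"start",C-88*f)
E
```

```text
[550.7  68.6  19.3] [ 3.141 -0.611  1.501] [ 0.3 -4.5  2.1]
C from tool [554.78163196 126.23473666]
second contact TCP [497.12035196 130.28073666] start [466.99283196 132.39473666]
```

```bash
cat > kin.py <<'E'
import numpy as np
from scipy.optimize import least_squares
from scipy.spatial.transform import Rotation as R
D=[((175.43,-494.41,226.05),(-1.376,.3427,1.525,0,1.2754)),((621.12,-299.65,227.25),(-.748,1.154,.23,.593,2.352)),
((613.9,-267.4,122.3),(-.72,1.1,.63,.48,2.04)),((589.1,-161.3,142.2),(-.64,.9,1.01,.5,1.85)),((570.7,-80.7,128.5),(-.41,.61,1.41,.25,1.31)),
((563.5,-49.4,110.2),(-.22,.53,1.57,0,1.04)),((592.7,-176,210.4),(-.61,.78,.97,.41,1.85)),((564.1,-70,19.7),(-.53,.83,1.45,.5,1.29)),((550.4,49.5,19.4),(-.38,.74,1.7,.68,1.04))]
def fk(q,p,s=1):
    a,h,L1,L2,Lw,off,k=p
    Ry=lambda t:R.from_euler("y",t).as_matrix(); z=np.array([0,0,1.])
    W=np.array([a,off,h])+Ry(q[1])@(L1*z)+Ry(q[1]+q[2])@np.array([k,0,L2])
    d=Ry(q[1]+q[2])@R.from_euler("z",s*q[3]).as_matrix()@Ry(q[4])@z
    r=R.from_euler("z",q[0]).as_matrix(); return r@(W+Lw*d), r@d
best=None
for s in(1,-1):
    f=least_squares(lambda p:np.concatenate([fk(q,p,s)[0]-x for x,q in D]),[0,300,400,400,250,76,0])
    print(s,f.x.round(1),np.abs(f.fun).max().round(1))
    if best is None or f.cost<best[0]: best=(f.cost,f.x,s)
P,S=best[1:]
lo=np.array([-2.53,-.77,.04,-1,.28]);hi=np.array([2.53,2.02,2.7,4.14,2.66])
def ik(x,d,g):
    f=least_squares(lambda q:np.concatenate([(fk(q,P,S)[0]-x)/100,(fk(q,P,S)[1]-d)*3]),g,bounds=(lo,hi)); return f.x,np.sqrt(2*f.cost)
def dirs(tau,lean):  # push along f, tilt tau, lean about f
    f=np.array([.9976,-.07,0]); l=np.array([.07,.9976,0])
    d0=np.sin(tau)*f-np.cos(tau)*np.array([0,0,1.])
    return R.from_rotvec(f*lean).apply(d0)
if __name__=="__main__":
  for tau in(25,30):
    for lean in(0,15,25,-15):
      for X in((475,132,180),(475,132,25),(497,130,25),(560,126,25),(626,121,25)):
        q,e=ik(np.array(X,float),dirs(np.radians(tau),np.radians(lean)),[-.1,.6,1.7,.3,.9])
        print(tau,lean,X,q.round(2),"err %.3f"%e)
E
python3 kin.py
```

```text
1 [5.000e-01 2.243e+02 5.068e+02 3.795e+02 3.183e+02 7.580e+01 4.770e+01] 2.8
-1 [ 254.     6.     2.4  258.  -220.4  107.3  -35.4] 56.6
25 0 (475, 132, 180) [ 0.19  0.15  2.03 -0.21  0.55] err 0.000
25 0 (475, 132, 25) [ 0.24  0.47  2.11 -0.67  0.28] err 0.286
25 0 (497, 130, 25) [ 0.21  0.49  2.06 -0.58  0.28] err 0.256
25 0 (560, 126, 25) [ 0.15  0.55  1.94 -0.4   0.28] err 0.146
25 0 (626, 121, 25) [ 0.11  0.62  1.82 -0.28  0.28] err 0.008
25 15 (475, 132, 180) [-0.03  0.12  2.1   0.46  0.5 ] err 0.000
25 15 (475, 132, 25) [-0.05  0.49  2.3   2.    0.28] err 0.092
25 15 (497, 130, 25) [-0.07  0.51  2.24  1.82  0.28] err 0.116
25 15 (560, 126, 25) [-0.06  0.55  2.04  1.18  0.28] err 0.097
25 15 (626, 121, 25) [-0.04  0.62  1.88  0.89  0.29] err 0.000
25 25 (475, 132, 180) [-0.17  0.14  2.15  0.85  0.6 ] err 0.000
25 25 (475, 132, 25) [-0.17  0.53  2.31  1.84  0.45] err 0.000
25 25 (497, 130, 25) [-0.17  0.54  2.25  1.75  0.44] err 0.000
25 25 (560, 126, 25) [-0.15  0.59  2.08  1.51  0.43] err 0.000
25 25 (626, 121, 25) [-0.14  0.65  1.91  1.27  0.45] err 0.000
25 -15 (475, 132, 18
[... 864 characters left out ...]

30 15 (626, 121, 25) [-0.07  0.62  1.94  1.4   0.28] err 0.155
30 25 (475, 132, 180) [-0.16  0.12  2.22  1.04  0.5 ] err 0.000
30 25 (475, 132, 25) [-0.16  0.55  2.38  2.18  0.52] err 0.000
30 25 (497, 130, 25) [-0.16  0.56  2.32  2.12  0.5 ] err 0.000
30 25 (560, 126, 25) [-0.14  0.6   2.15  1.9   0.44] err 0.000
30 25 (626, 121, 25) [-0.13  0.65  1.98  1.64  0.41] err 0.000
30 -15 (475, 132, 180) [ 0.39  0.22  2.02 -0.77  0.66] err 0.000
30 -15 (475, 132, 25) [ 0.37  0.51  2.07 -1.    0.46] err 0.351
30 -15 (497, 130, 25) [ 0.34  0.53  2.03 -1.    0.46] err 0.316
30 -15 (560, 126, 25) [ 0.29  0.6   1.92 -1.    0.45] err 0.204
30 -15 (626, 121, 25) [ 0.25  0.67  1.8  -1.    0.45] err 0.074
```

```bash
cat > plan.py <<'E'
from h import *
from kin import ik,fk,P,S
o=bot.get_obs(); p0=o["tool_pos"]; R0=R.from_euler("xyz",o["tcp_rot"]).as_matrix(); q=o["joint_positions"]
def Rw(q): return R.from_euler("z",q[0])*R.from_euler("y",q[1]+q[2])*R.from_euler("z",S*q[3])*R.from_euler("y",q[4])
K=(Rw(q)*R.from_euler("z",q[5])).inv()*R.from_matrix(R0); print("const",K.as_euler("xyz").round(2), (Rw(q)*R.from_euler("z",-q[5])).inv().__mul__(R.from_matrix(R0)).as_euler("xyz").round(2))
T=plane(cam("top"),(205,232),0); print("pen",T.round(0))
tau,lean=np.radians(30),np.radians(25)
f=np.array([.9976,-.07,0]);Z=np.array([0,0,1.])
z=np.sin(tau)*f-np.cos(tau)*Z; x=np.cos(tau)*f+np.sin(tau)*Z; y=np.cross(z,x)
R1=(R.from_rotvec(f*lean)*R.from_matrix(np.c_[x,y,z])).as_matrix()
rv=R.from_matrix(R0.T@R1).as_rotvec(degrees=True); print("rotvec",rv.round(1),np.linalg.norm(rv)); print("R1",R1.round(3).tolist(),"f in tool",(R1.T@f).round(3),"down in tool",(R1.T@-Z).round(3),"y_s' ",(R1.T@np.array([.07,.9976,0])).round(3))
u=R0[:,0]*.82+R0[:,2]*.573
pb=p0-35*u; pu=pb+np.array([0,0,175]); p1=np.array([465,132.5,190])
g=q[:5]; N=14
print("lift tool",(R0.T@(pu-pb)).round(1))
prev=R0;pp=pu
for i in range(N+1):
    Ri=R0@R.from_rotvec(rv*i/N,degrees=True).as_matrix(); pi=pu+(p1-pu)*i/N
    g,e=ik(pi,Ri[:,2],g); rest=(Rw(g).inv()*R.from_matrix(Ri)*K.inv()).as_euler("zyx")[0]
    if i: print(i,"shift",(prev.T@(pi-pp)).round(1),end=" ")
    print(g.round(2),"q6 %.2f e %.3f"%(rest,e)); prev=Ri;pp=pi
for X in((465,132.5,100),(465,132.5,24),(497,130,24),(560,126,24),(626,121,24)):
    g,e=ik(np.array(X,float),R1[:,2],g); print(X,g.round(2),round(e,3),(Rw(g).inv()*R.from_matrix(R1)*K.inv()).as_euler("zyx")[0].round(2))
E
python3 plan.py
```

```text
1 [5.000e-01 2.243e+02 5.068e+02 3.795e+02 3.183e+02 7.580e+01 4.770e+01] 2.8
-1 [ 254.     6.     2.4  258.  -220.4  107.3  -35.4] 56.6
const [-0.    0.    1.57] [-0.    0.    0.05]
pen [395. 241.   0.]
rotvec [-30.9  15.7  84.9] 91.7254496990758
R1 [[0.849, -0.063, 0.524], [-0.271, -0.904, 0.33], [0.453, -0.423, -0.785]] f in tool [ 0.866 -0.     0.5  ] down in tool [-0.453  0.423  0.785] y_s'  [-0.211 -0.906  0.366]
lift tool [ 1.004e+02  1.000e-01 -1.433e+02]
[-0.41  0.48  1.57  0.59  1.36] q6 -0.54 e 0.000
1 shift [ 5.3 -6.4  4. ] [-0.42  0.46  1.63  0.63  1.31] q6 -0.47 e 0.000
2 shift [ 4.5 -7.1  3.9] [-0.42  0.43  1.69  0.66  1.26] q6 -0.40 e 0.000
3 shift [ 3.6 -7.7  3.7] [-0.43  0.4   1.75  0.7   1.21] q6 -0.33 e 0.000
4 shift [ 2.7 -8.1  3.4] [-0.43  0.37  1.8   0.74  1.16] q6 -0.26 e 0.000
5 shift [ 1.7 -8.5  3.2] [-0.42  0.34  1.86  0.78  1.11] q6 -0.18 e 0.000
6 shift [ 0.8 -8.8  2.8] [-0.42  0.31  1.92  0.82  1.05] q6 -0.11 e 0.000
7 shift [-0.2 -8.9  2.5] [-0.41  0.28  1.97  0.86  0.99] q6 -0.03 e 0.000
8 shift [-1.2 -8.9  2.2] [-0.4   0.25  2.02  0.9   0.93] q6 0.06 e 0.000
9 shift [-2.2 -8.8  1.8] [-0.38  0.22  2.07  0.93  0.87] q6 0.15 e 0.000
10 shift [-3.1 -8.6  1.4] [-0.35  0.18  2.11  0.97  0.81] q6 0.24 e 0.000
11 shift [-4.  -8.2  1. ] [-0.31  0.15  2.15  0.99  0.74] q6 0.35 e 0.000
12 shift [-4.9 -7.8  0.6] [-0.27  0.13  2.18  1.01  0.67] q6 0.48 e 0.000
13 shift [-5.7 -7.3  0.2] [-0.22  0.1   2.21  1.01  0.59] q6 0.62 e 0.000
14 shift [-6.5 -6.6 -0.2] [-0.16  0.08  2.23  0.99  0.52] q6 0.79 e 0.000
(465, 132.5, 100) [-0.16  0.31  2.35  1.67  0.43] 0.0 0.03
(465, 132.5, 24) [-0.16  0.55  2.4   2.22  0.54] 0.0 -0.58
(497, 130, 24) [-0.16  0.56  2.32  2.12  0.5 ] 0.0 -0.46
(560, 126, 24) [-0.14  0.6   2.15  1.91  0.44] 0.0 -0.2
(626, 121, 24) [-0.13  0.65  1.98  1.64  0.41] 0.0 0.1
```

{"api": "servo_tool", "payload": {"deltas": [[[-0.006,0,-0.004],[0,0,0]],[[-0.012,0,-0.008],[0,0,0]],[[-0.011,0,-0.008],[0,0,0]],[[0.02,0,-0.0287],[0,0,0]],[[0.027,0,-0.0384],[0,0,0]],[[0.027,0,-0.0384],[0,0,0]],[[0.0265,0,-0.038],[0,0,0]],[[0,0,0],[0,0,0]]], "fingers": 0.22}}

```text
time: 36.08
tool_pos: [549.7, 31.8, 197.6]
tcp_rot: [3.133, -0.609, 1.505]
contact_force: [-0.1, -0.6, -0.2]
grip_width: 20.1
finger_force: 0.0
```

{"api": "servo_tool", "payload": {"deltas": [[[0.0053,-0.0064,0.004],[-2.21,1.12,6.06]],[[0.0045,-0.0071,0.0039],[-2.21,1.12,6.06]],[[0.0036,-0.0077,0.0037],[-2.21,1.12,6.06]],[[0.0027,-0.0081,0.0034],[-2.21,1.12,6.06]],[[0.0017,-0.0085,0.0032],[-2.21,1.12,6.06]],[[0.0008,-0.0088,0.0028],[-2.21,1.12,6.06]],[[-0.0002,-0.0089,0.0025],[-2.21,1.12,6.06]],[[-0.0012,-0.0089,0.0022],[-2.21,1.12,6.06]],[[-0.0022,-0.0088,0.0018],[-2.21,1.12,6.06]],[[-0.0031,-0.0086,0.0014],[-2.21,1.12,6.06]],[[-0.004,-0.0082,0.001],[-2.21,1.12,6.06]],[[-0.0049,-0.0078,0.0006],[-2.21,1.12,6.06]],[[-0.0057,-0.0073,0.0002],[-2.21,1.12,6.06]],[[-0.0065,-0.0066,-0.0002],[-2.21,1.12,6.06]],[[0,0,0],[0,0,0]]]}}

```text
time: 37.95
tool_pos: [463.8, 132.7, 189.1]
tcp_rot: [-2.65, -0.471, -0.305]
contact_force: [0.7, -0.4, 0.3]
grip_width: 20.0
finger_force: 0.0
```

```bash
python3 - <<'E'
from hull import *
o=bot.get_obs();p=o["tool_pos"];print(p.round(1),o["tcp_rot"].round(3),o["contact_force"].round(1),o["joint_positions"].round(2),o["time"])
r=R.from_euler("xyz",o["tcp_rot"]).as_matrix();print(r.round(3).tolist(),"to start",(r.T@(np.array([466,132.5,24])-p)).round(1))
for n in("scene",):
    im=bot.capture(n); hull(n,im,(170,60,370,330)); cv2.imwrite("pics/k.png",im[:,:,::-1])
E
```

```text
[463.8 132.7 189.1] [-2.65  -0.471 -0.305] [ 0.7 -0.4  0.3] [-0.17  0.07  2.23  0.98  0.52  0.79] 37.95
[[0.85, -0.06, 0.523], [-0.268, -0.905, 0.331], [0.453, -0.421, -0.786]] to start [-72.9  69.6 130.8]
scene area 3142
[294 225] z0 [457.4  -2.9] z130 [502.2  78.5]
[313 261] z0 [463.1 115.3] z130 [507.1 179.6]
[308 284] z0 [503.6 166.3] z130 [541.7 223.2]
[267 298] z0 [607.  158.1] z130 [630.1 216.2]
[256 270] z0 [601.2  79. ] z130 [625.1 148.5]
[251 239] z0 [577.3  -9.8] z130 [604.7  72.6]
```

{"api": "servo_tool", "payload": {"deltas": [[[-0.005,0.005,0.009],[0,0,0]],[[-0.0091,0.0087,0.0163],[0,0,0]],[[-0.0091,0.0087,0.0163],[0,0,0]],[[-0.0091,0.0087,0.0163],[0,0,0]],[[-0.0091,0.0087,0.0163],[0,0,0]],[[-0.0091,0.0087,0.0163],[0,0,0]],[[-0.0091,0.0087,0.0163],[0,0,0]],[[-0.0091,0.0087,0.0163],[0,0,0]],[[-0.0042,0.0037,0.0077],[0,0,0]],[[0,0,0],[0,0,0]],[[0,0,0],[0,0,0]]]}}

```text
time: 39.38
tool_pos: [467.9, 131.5, 25.0]
tcp_rot: [-2.648, -0.473, -0.308]
contact_force: [-0.8, 0.3, 0.1]
grip_width: 20.2
finger_force: 0.0
```

```bash
cat > s2.py <<'E'
from h import *
o=bot.get_obs();p=o["tool_pos"];r=R.from_euler("xyz",o["tcp_rot"]).as_matrix()
print(o["time"],p.round(1),o["contact_force"].round(1),round(float(o["finger_force"]),1),o["joint_positions"].round(2))
f=np.array([.9976,-.07,0]);x=np.array([.07,.9976,0]);s=np.array([684,122,0])
print("tool rel seat along f %.1f, x_s %.1f"%((p-s)@f,(p-s)@x),"f in tool",(r.T@f).round(3),"x_s in tool",(r.T@x).round(3),"up",r[2].round(3))
E
python3 s2.py
```

```text
39.375 [467.9 131.5  25. ] [-0.8  0.3  0.1] 0.0 [-0.17  0.55  2.4   2.2   0.53 -0.56]
tool rel seat along f -216.2, x_s -5.7 f in tool [0.865 0.001 0.501] x_s in tool [-0.21  -0.907  0.365] up [ 0.455 -0.421 -0.784]
```

{"api": "servo_tool", "payload": {"deltas": [[[0.0026,0,0.0015],[0,0,0]],[[0.0035,0,0.002],[0,0,0]],[[0.0043,0,0.0025],[0,0,0]],[[0.0043,0,0.0025],[0,0,0]],[[0.0035,0,0.002],[0,0,0]],[[0.0022,0,0.0013],[0,0,0]],[[0.0013,0,0.00075],[0,0,0]],[[0.0013,0,0.00075],[0,0,0]],[[0.0013,0,0.00075],[0,0,0]],[[0.0013,0,0.00075],[0,0,0]],[[0.0013,0,0.00075],[0,0,0]],[[0.0013,0,0.00075],[0,0,0]],[[0,0,0],[0,0,0]]]}}

```text
time: 41.0
tool_pos: [499.2, 130.0, 24.6]
tcp_rot: [-2.649, -0.471, -0.308]
contact_force: [-5.2, 0.1, 1.4]
grip_width: 20.3
finger_force: 2.3
```

```bash
python3 s2.py
```

```text
41.0 [499.2 130.   24.6] [-5.2  0.1  1.4] 2.3 [-0.16  0.56  2.31  2.1   0.49 -0.44]
tool rel seat along f -184.9, x_s -5.0 f in tool [0.866 0.001 0.5  ] x_s in tool [-0.21  -0.907  0.366] up [ 0.454 -0.422 -0.785]
```

{"api": "servo_tool", "payload": {"deltas": [[[0.0022,0,0.0013],[0,0,0]],[[0.0035,0,0.002],[0,0,0]],[[0.0043,0,0.0025],[0,0,0]],[[0.0043,0,0.0025],[0,0,0]],[[0.0043,0,0.0025],[0,0,0]],[[0.0043,0,0.0025],[0,0,0]],[[0.0043,0,0.0025],[0,0,0]],[[0.0043,0,0.0025],[0,0,0]],[[0.0043,0,0.0025],[0,0,0]],[[0.0043,0,0.0025],[0,0,0]],[[0.0043,0,0.0025],[0,0,0]],[[0.0043,0,0.0025],[0,0,0]],[[0.0043,0,0.0025],[0,0,0]],[[0.0043,0,0.0025],[0,0,0]],[[0.0043,0,0.0025],[0,0,0]],[[0.0043,0,0.0025],[0,0,0]],[[0.0043,0,0.0025],[0,0,0]],[[0.0043,0,0.0025],[0,0,0]],[[0.0035,0,0.002],[0,0,0]],[[0.002,0,0.0012],[0,0,0]]]}}

```text
time: 43.5
tool_pos: [592.5, 123.5, 24.8]
tcp_rot: [-2.648, -0.472, -0.308]
contact_force: [-4.4, 0.5, 1.4]
grip_width: 20.4
finger_force: 2.0
```

```bash
python3 s2.py; python3 - <<'E'
from hull import *
for n in("scene",):
    im=bot.capture(n); hull(n,im,(170,60,370,330)); cv2.imwrite("pics/l.png",im[:,:,::-1])
E
```

```text
43.5 [592.5 123.5  24.8] [-4.4  0.5  1.4] 2.0 [-0.14  0.62  2.07  1.77  0.42 -0.05]
tool rel seat along f -91.4, x_s -4.9 f in tool [0.866 0.001 0.501] x_s in tool [-0.21  -0.907  0.366] up [ 0.455 -0.422 -0.784]
scene area 3182
[255 238] z0 [566.7  -8.3] z130 [595.7  73.9]
[271 274] z0 [572.5 104.5] z130 [600.7 170.3]
[270 297] z0 [599.6 158.8] z130 [623.8 216.8]
[229 312] z0 [699.6 153.2] z130 [709.3 212. ]
[205 287] z0 [728.6  70.2] z130 [734.1 141. ]
[210 252] z0 [685.6 -17. ] z130 [697.4  66.5]
```

{"api": "servo_tool", "payload": {"deltas": [[[0.0022,0,0.0013],[0,0,0]],[[0.003,0,0.00175],[0,0,0]],[[0.003,0,0.00175],[0,0,0]],[[0.003,0,0.00175],[0,0,0]],[[0.003,0,0.00175],[0,0,0]],[[0.003,0,0.00175],[0,0,0]],[[0.003,0,0.00175],[0,0,0]],[[0.0022,0,0.0013],[0,0,0]],[[0.0013,0,0.00075],[0,0,0]],[[0.0009,0,0.0005],[0,0,0]]]}}

```text
time: 44.8
tool_pos: [620.7, 121.6, 24.7]
tcp_rot: [-2.648, -0.472, -0.308]
contact_force: [-4.7, 0.4, 2.3]
grip_width: 20.2
finger_force: 2.2
```

{"api": "servo_tool", "payload": {"deltas": [[[0.0009,0,0.0005],[0,0,0]],[[0.0009,0,0.0005],[0,0,0]],[[0.0009,0,0.0005],[0,0,0]]]}}

```text
time: 45.18
tool_pos: [623.7, 121.4, 24.7]
tcp_rot: [-2.648, -0.472, -0.308]
contact_force: [-4.5, 0.0, 1.1]
grip_width: 20.1
finger_force: 2.1
```

```bash
python3 s2.py
```

```text
45.175 [623.7 121.4  24.7] [-4.5  0.   1.1] 2.1 [-0.13  0.64  1.98  1.64  0.41  0.09]
tool rel seat along f -60.1, x_s -4.9 f in tool [0.866 0.001 0.501] x_s in tool [-0.21  -0.907  0.366] up [ 0.454 -0.422 -0.785]
```

{"api": "servo_tool", "payload": {"deltas": [[[0.0009,0,0.0005],[0,0,0]],[[0.0009,0,0.0005],[0,0,0]]]}}

```text
time: 45.42
tool_pos: [625.2, 121.4, 24.5]
tcp_rot: [-2.648, -0.471, -0.308]
contact_force: [-8.9, -0.9, 4.5]
grip_width: 20.2
finger_force: 4.7
```

{"api": "servo_tool", "payload": {"deltas": [[[0.0007,0,0.0004],[0,0,0]],[[0,0,0],[0,0,0]]]}}

```text
time: 45.68
tool_pos: [625.5, 121.7, 24.5]
tcp_rot: [-2.648, -0.47, -0.307]
contact_force: [-10.2, -0.2, 4.7]
grip_width: 20.4
finger_force: 5.1
```

```bash
cat > plan3.py <<'E'
from h import *
from kin import ik,P,S
o=bot.get_obs(); p0=o["tool_pos"]; R0=R.from_euler("xyz",o["tcp_rot"]).as_matrix(); q=o["joint_positions"]
def Rw(q): return R.from_euler("z",q[0])*R.from_euler("y",q[1]+q[2])*R.from_euler("z",S*q[3])*R.from_euler("y",q[4])
K=R.from_euler("z",np.pi/2)
tau,lean=np.radians(32),np.radians(-20)
f=np.array([.07,.9976,0]);Z=np.array([0,0,1.]);ff=np.array([.9976,-.07,0])
z=np.sin(tau)*f-np.cos(tau)*Z; x=np.cos(tau)*f+np.sin(tau)*Z; y=np.cross(z,x)
R1=(R.from_rotvec(f*lean)*R.from_matrix(np.c_[x,y,z])).as_matrix()
pb=p0-30*ff; pu=pb+175*Z; p1=np.array([677.5,33,200])
rv=R.from_matrix(R0.T@R1).as_rotvec(degrees=True); N=14
print("back",(R0.T@(pb-p0)).round(1),"lift",(R0.T@(pu-pb)).round(1)); print("rv/N",(rv/N).round(2),np.linalg.norm(rv).round(1))
g=q[:5]
for t in(0,.5,1):
    g,e=ik(pb+t*(pu-pb),R0[:,2],g); print(g.round(2),round(e,3))
prev=R0;pp=pu
for i in range(N+1):
    Ri=R0@R.from_rotvec(rv*i/N,degrees=True).as_matrix(); pi=pu+(p1-pu)*i/N
    g,e=ik(pi,Ri[:,2],g)
    if i: print(i,(prev.T@(pi-pp)).round(1),end=" ")
    print(g.round(2),"q6 %.2f e %.3f"%((Rw(g).inv()*R.from_matrix(Ri)*K.inv()).as_euler("zyx")[0],e)); prev=Ri;pp=pi
for X in((677.5,33,26),(680,66,26)):
    g,e=ik(np.array(X,float),R1[:,2],g); print(X,g.round(2),round(e,3),(Rw(g).inv()*R.from_matrix(R1)*K.inv()).as_euler("zyx")[0].round(2))
print("down in tool",(R1.T@-Z).round(3),"f",(R1.T@f).round(3))
E
python3 plan3.py | tail -n +3
```

```text
back [-26.   -0.1 -15. ] lift [  79.3  -73.9 -137.4]
rv/N [ 1.22 -0.18 -6.91] 98.3
[-0.13  0.62  2.06  1.76  0.42] 0.0
[-0.13  0.44  2.01  1.23  0.44] 0.0
[-0.13  0.29  1.91  0.84  0.56] 0.0
[-0.13  0.29  1.91  0.84  0.56] q6 0.98 e 0.000
1 [6.7 5.5 0.9] [-0.16  0.3   1.9   0.87  0.6 ] q6 0.81 e 0.000
2 [6.  6.3 0.7] [-0.19  0.31  1.88  0.9   0.63] q6 0.65 e 0.000
3 [5.2 7.  0.6] [-0.21  0.33  1.86  0.91  0.67] q6 0.51 e 0.000
4 [4.4 7.6 0.4] [-0.24  0.35  1.84  0.91  0.71] q6 0.37 e 0.000
5 [3.4 8.  0.2] [-0.26  0.36  1.81  0.91  0.75] q6 0.24 e 0.000
6 [2.4 8.4 0.1] [-0.27  0.38  1.78  0.9   0.79] q6 0.12 e 0.000
7 [ 1.4  8.6 -0.1] [-0.29  0.4   1.75  0.89  0.83] q6 -0.00 e 0.000
8 [ 0.3  8.7 -0.3] [-0.31  0.42  1.72  0.87  0.87] q6 -0.11 e 0.000
9 [-0.7  8.7 -0.5] [-0.32  0.44  1.68  0.85  0.91] q6 -0.22 e 0.000
10 [-1.7  8.5 -0.7] [-0.33  0.46  1.64  0.83  0.95] q6 -0.32 e 0.000
11 [-2.8  8.2 -0.9] [-0.34  0.48  1.6   0.8   0.98] q6 -0.42 e 0.000
12 [-3.7  7.8 -1. ] [-0.34  0.5   1.56  0.78  1.02] q6 -0.52 e 0.000
13 [-4.6  7.3 -1.2] [-0.35  0.52  1.52  0.75  1.06] q6 -0.62 e 0.000
14 [-5.5  6.7 -1.3] [-0.35  0.54  1.47  0.73  1.09] q6 -0.72 e 0.000
(677.5, 33, 26) [-0.35  0.77  1.6   0.91  0.84] 0.0 -1.04
(680, 66, 26) [-0.29  0.77  1.62  0.94  0.81] 0.0 -1.02
down in tool [-0.498 -0.342  0.797] f [0.848 0.    0.53 ]
```

{"api": "servo_tool", "payload": {"deltas": [[[-0.002,0,-0.0012],[0,0,0]],[[-0.008,0,-0.0046],[0,0,0]],[[-0.016,0,-0.0092],[0,0,0]],[[0.01,-0.0093,-0.0173],[0,0,0]],[[0.0139,-0.013,-0.024],[0,0,0]],[[0.0139,-0.013,-0.024],[0,0,0]],[[0.0139,-0.013,-0.024],[0,0,0]],[[0.0139,-0.013,-0.024],[0,0,0]],[[0.0139,-0.0126,-0.024],[0,0,0]],[[0,0,0],[0,0,0]]], "fingers": 0.22}}

```text
time: 46.92
tool_pos: [598.6, 122.9, 203.1]
tcp_rot: [-2.647, -0.479, -0.31]
contact_force: [0.3, 0.9, 0.1]
grip_width: 20.5
finger_force: 0.0
```

{"api": "servo_tool", "payload": {"deltas": [[[0.0067,0.0055,0.0009],[1.22,-0.18,-6.91]],[[0.006,0.0063,0.0007],[1.22,-0.18,-6.91]],[[0.0052,0.007,0.0006],[1.22,-0.18,-6.91]],[[0.0044,0.0076,0.0004],[1.22,-0.18,-6.91]],[[0.0034,0.008,0.0002],[1.22,-0.18,-6.91]],[[0.0024,0.0084,0.0001],[1.22,-0.18,-6.91]],[[0.0014,0.0086,-0.0001],[1.22,-0.18,-6.91]],[[0.0003,0.0087,-0.0003],[1.22,-0.18,-6.91]],[[-0.0007,0.0087,-0.0005],[1.22,-0.18,-6.91]],[[-0.0017,0.0085,-0.0007],[1.22,-0.18,-6.91]],[[-0.0028,0.0082,-0.0009],[1.22,-0.18,-6.91]],[[-0.0037,0.0078,-0.001],[1.22,-0.18,-6.91]],[[-0.0046,0.0073,-0.0012],[1.22,-0.18,-6.91]],[[-0.0055,0.0067,-0.0013],[1.22,-0.18,-6.91]],[[0,0,0],[0,0,0]]], "fingers": 0.39}}

```text
time: 48.8
tool_pos: [678.8, 32.1, 199.2]
tcp_rot: [2.736, -0.522, 1.709]
contact_force: [-0.1, 0.3, -0.4]
grip_width: 35.8
finger_force: 0.0
```

```bash
python3 s2.py; python3 - <<'E'
from hull import *
o=bot.get_obs();p=o["tool_pos"];r=R.from_euler("xyz",o["tcp_rot"]).as_matrix();print("to start",(r.T@(np.array([677.5,33,26])-p)).round(1))
for n in("scene",):
    im=bot.capture(n); hull(n,im,(170,60,370,340)); cv2.imwrite("pics/n.png",im[:,:,::-1])
E
```

```text
48.8 [678.8  32.1 199.2] [-0.1  0.3 -0.4] 0.0 [-0.35  0.54  1.47  0.73  1.09 -0.72]
tool rel seat along f 1.1, x_s -90.0 f in tool [-0.18   0.94   0.292] x_s in tool [ 0.848 -0.002  0.53 ] up [ 0.498  0.342 -0.797]
to start [-85.4 -60.6 137.9]
scene area 3188
[241 242] z0 [604. -12.] z130 [627.5  70.7]
[256 279] z0 [610.8 101.6] z130 [633.4 167.9]
[256 302] z0 [634.2 156.6] z130 [653.4 214.9]
[215 317] z0 [732.5 151.1] z130 [737.5 210.2]
[195 256] z0 [723.3 -21.6] z130 [729.6  62.5]
```

{"api": "servo_tool", "payload": {"deltas": [[[-0.006,-0.0042,0.0098],[0,0,0]],[[-0.0107,-0.0076,0.0172],[0,0,0]],[[-0.0107,-0.0076,0.0172],[0,0,0]],[[-0.0107,-0.0076,0.0172],[0,0,0]],[[-0.0107,-0.0076,0.0172],[0,0,0]],[[-0.0107,-0.0076,0.0172],[0,0,0]],[[-0.0107,-0.0076,0.0172],[0,0,0]],[[-0.0107,-0.0076,0.0172],[0,0,0]],[[-0.0045,-0.0032,0.0077],[0,0,0]],[[0,0,0],[0,0,0]]]}}

```text
time: 50.1
tool_pos: [676.4, 33.4, 26.4]
tcp_rot: [2.737, -0.521, 1.71]
contact_force: [0.1, 0.2, 0.7]
grip_width: 35.8
finger_force: 0.0
```

{"api": "servo_tool", "payload": {"deltas": [[[0.0025,0,0.0016],[0,0,0]],[[0.0034,0,0.0021],[0,0,0]],[[0.0034,0,0.0021],[0,0,0]],[[0.0034,0,0.0021],[0,0,0]],[[0.0025,0,0.0016],[0,0,0]],[[0.0013,0,0.0008],[0,0,0]],[[0.0008,0,0.0005],[0,0,0]]]}}

```text
time: 50.98
tool_pos: [678.5, 53.5, 27.2]
tcp_rot: [2.735, -0.52, 1.711]
contact_force: [-0.3, 0.7, 0.5]
grip_width: 35.3
finger_force: 0.0
```

{"api": "servo_tool", "payload": {"deltas": [[[0.001,0,0.0006],[0,0,0]],[[0.001,0,0.0006],[0,0,0]],[[0.001,0,0.0006],[0,0,0]],[[0.001,0,0.0006],[0,0,0]],[[0.001,0,0.0006],[0,0,0]],[[0.001,0,0.0006],[0,0,0]]]}}

```text
time: 51.72
tool_pos: [679.0, 60.3, 27.3]
tcp_rot: [2.735, -0.52, 1.711]
contact_force: [-1.4, -2.6, -0.6]
grip_width: 35.6
finger_force: 1.3
```

{"api": "servo_tool", "payload": {"deltas": [[[0.0008,0,0.0005],[0,0,0]],[[0.0008,0,0.0005],[0,0,0]]]}}

```text
time: 51.98
tool_pos: [679.1, 61.8, 27.3]
tcp_rot: [2.735, -0.519, 1.711]
contact_force: [-1.2, -2.9, 0.7]
grip_width: 36.1
finger_force: 2.0
```

{"api": "servo_tool", "payload": {"deltas": [[[0.0008,0,0.0005],[0,0,0]],[[0.0008,0,0.0005],[0,0,0]]]}}

```text
time: 52.22
tool_pos: [679.3, 64.0, 27.3]
tcp_rot: [2.735, -0.52, 1.711]
contact_force: [-1.0, -3.8, 0.5]
grip_width: 35.8
finger_force: 2.0
```

{"api": "servo_tool", "payload": {"deltas": [[[0.0008,0,0.0005],[0,0,0]],[[0.0004,0,0.0003],[0,0,0]]]}}

```text
time: 52.48
tool_pos: [679.4, 65.7, 27.3]
tcp_rot: [2.735, -0.52, 1.711]
contact_force: [-0.7, -4.5, 0.1]
grip_width: 35.7
finger_force: 2.0
```

{"api": "servo_tool", "payload": {"deltas": [[[0.0006,0,0.0004],[0,0,0]],[[0.0004,0,0.0003],[0,0,0]]]}}

```text
time: 52.72
tool_pos: [679.5, 66.6, 27.3]
tcp_rot: [2.735, -0.52, 1.711]
contact_force: [-2.1, -6.3, 0.8]
grip_width: 35.8
finger_force: 3.3
```

{"api": "servo_tool", "payload": {"deltas": [[[0.0006,0,0.0004],[0,0,0]],[[0.0002,0,0.0001],[0,0,0]]]}}

```text
time: 52.98
tool_pos: [679.6, 66.7, 27.3]
tcp_rot: [2.735, -0.519, 1.71]
contact_force: [-4.3, -8.9, 1.3]
grip_width: 35.8
finger_force: 4.6
```

{"api": "servo_tool", "payload": {"deltas": [[[-0.001,0,-0.0006],[0,0,0]],[[-0.005,0,-0.0031],[0,0,0]],[[-0.012,0,-0.0075],[0,0,0]],[[-0.012,0,-0.0075],[0,0,0]],[[0.01,0.007,-0.016],[0,0,0]],[[0.02,0.0137,-0.032],[0,0,0]],[[0.02,0.0137,-0.032],[0,0,0]],[[0.02,0.0137,-0.032],[0,0,0]],[[0.02,0.0137,-0.032],[0,0,0]],[[-0.03,0,-0.019],[0,0,0]],[[-0.04,0,-0.025],[0,0,0]],[[-0.03,0,-0.019],[0,0,0]],[[0,0,0],[0,0,0]]]}}

```text
time: 54.6
tool_pos: [668.1, -88.9, 208.1]
tcp_rot: [2.735, -0.52, 1.707]
contact_force: [-0.4, 0.6, -0.1]
grip_width: 35.7
finger_force: 0.0
```

```bash
python3 s2.py; python3 - <<'E'
from hull import *
s=bot.capture("scene"); t=bot.capture("top")
hull("scene",s,(170,60,370,340))
A=cv2.resize(t[110:190,215:295],(400,400),interpolation=cv2.INTER_CUBIC);B=cv2.resize(s[225:345,175:295],(400,400),interpolation=cv2.INTER_CUBIC)
cv2.imwrite("pics/z.png",np.hstack([A,B])[:,:,::-1]); cv2.imwrite("pics/zt.png",t[:,:,::-1])
E
```

```text
54.6 [668.1 -88.9 208.1] [-0.4  0.6 -0.1] 0.0 [-0.54  0.58  1.38  0.69  1.25 -0.82]
tool rel seat along f -1.1, x_s -211.5 f in tool [-0.177  0.939  0.294] x_s in tool [ 0.85  -0.004  0.527] up [ 0.497  0.343 -0.797]
scene area 3081
[241 244] z0 [606.2  -6.4] z130 [629.5  75.5]
[257 283] z0 [612.8 112.5] z130 [635.1 177.2]
[257 302] z0 [632.1 157.5] z130 [651.6 215.7]
[215 317] z0 [732.5 151.1] z130 [737.5 210.2]
[196 259] z0 [723.8 -12.3] z130 [730.   70.5]
```

View pics/z.png

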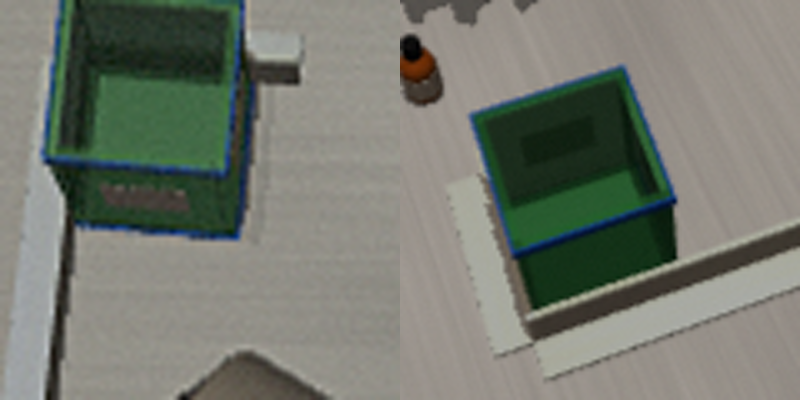

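The final picture shows the jar standing in the corner. In the top half its foot edge at (78,225)–(240,238) lies along the blue seat line, and in the scene half both of its far sides are against the panels. Both contacts showed up as clear force rises, and the robot is clear. Handing in.

```bash
python3 -c "
from plant import bot
print(bot.close_job())"
```

```text
the job is handed in; nothing more can be done
None
```

The jar was tipped up, let down gently onto its foot and slid standing into the screen corner; I handed the job in soon after 54.6 s with the robot clear, and the hand-in gave no verdict. Contact showed as force rises to about 10 N at each panel, with the final picture agreeing, but I did not re-press the short panel after the last nudge, so a gap of up to about 1 mm there is possible.

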